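Check a microscope stage's clutch lever against its stop

ROBOT

A 6-joint arm with a two-finger parallel gripper is mounted at the origin on the work surface. World frame = base frame: x ahead of the robot, y to its left, z up, the work surface at z = 0. Lengths are in m, angles in rad, forces in N, time in s.
With the tool pointing down it reaches from about 0.425 to 0.95 m from the base axis. Payload 3.5 kg.
Tool frame: the origin (TCP) lies between the finger pads; the fingertips stand 14 mm ahead of it and the grasp point (between the pads) lies 5 mm behind it; z points along the fingers, y is the direction in which the jaws open and shut (so a half turn about z gives the same grasp; the last joint's range is limited). The gripper opens to 85 mm and grips with 20 to 120 N. Pads are 22 mm wide; open, the fingers measure 114 mm over their backs; the gripper's body (76 mm by 85 mm) begins 54 mm behind the grasp point. The pads swing forward as they close: fully open they stand 13 mm farther back than shut.
Start: joints at [1.141, 0.286, 1.577, -0, 1.279, -0.15], TCP at [0.186, 0.649, 0.245] pointing down, gripper open.
Joint ranges: [-2.77, 2.77], [-0.9, 2.22], [0.21, 2.48], [-1.53, 4.67], [0.24, 2.81], [-2.84, 2.84]. Speed limits (rad/s): [2.79, 2.79, 3.14, 3.14, 3.14, 3.14].

INTERFACE

Orientations are given as a unit quaternion [x, y, z, w].
In Python, from plant import ctrl gives the robot as it stands. The module is installed in compiled form; this text tells all that it offers.
- The arm moves only by the tool servo_tool, never from a script. Its argument "increments" is text: rows parted by semicolons, each of 7 numbers parted by spaces: the turn, a rotation vector about the tool's x, y, z in rad, then the shift along the tool's x, y, z in cm, then the finger opening in cm, from 0 to 8.54. In form: ax ay az dx dy dz claw; .... A call has 1 to 10 rows; each row is the pose to reach, as a shift and turn from the pose commanded when the call began, along the tool's axes at that moment; what a row does not reach only later rows make up. A row lasts 1/12 s, in which the tool goes at most 41.7 mm and 7.16 degrees, less where a joint would pass 70% of its speed; a pose out of reach is approached as far as the arm can. A call with a gripper value outside its range is refused whole. The fingers move at their own pace and stop on an object; "grip_force" is the grip in N (left out, the last holds). Time passes only in rows, so rows that repeat a pose let the fingers close. It gives the time, the measured TCP pose, the force and the opening at its end, in the units of the state.
- ctrl.get_state(): the state, without advancing time (a new reading comes with each control period).
- ctrl.read_camera(name): name is "side" or "top"; returns (picture, depth): 384x512x3 uint8, red, green, blue; 384x512 float32, m along the optical axis (not along the pixel's ray), 0 where there is no reading.
- ctrl.camera_info(name): a dict with "camera_matrix" (3x3 intrinsics, pixels), "world_to_cam" (4x4, takes a point from world to camera coordinates). Camera axes: x right, y down, z forward; pixel columns grow to the right and rows downward; lengths in m; the calibration is good to about 2 mm. A picture is of the moment at which its call begins. camera_info takes no time and is no camera call.
- ctrl.sign_off(): hands the job in, once; it reports no verdict.
The state is a dict: "time": time; "qpos": joint angles; "dq": joint speeds; "joint_efforts": joint torques, N m; "eef_pos": TCP position; "tcp_rot": TCP orientation; "contact_force": force on the tool from outside, world axes, zero at the start; "wrist_torque": the same for the moment, N m; "opening": opening from 0.0 (shut) to 1.0 (fully open).
Only numpy, scipy, OpenCV 4.12 (cv2) and the standard library are available. Lean on these libraries where they do the work, as an engineer would, in place of code of your own. Each camera call takes 0.05 s, during which the arm holds its last target.

TASK

The microscope stage is on the bench for service: work its long clutch lever through a full stroke, pressing it in towards the grab bar with the backs of your closed fingers until it comes up on its stop short of the bar, then letting it come all the way back out. Press it in onto its stop again in the same way and finish there, still holding it firmly on the stop so that the gap can be gauged. Do not force it, keep your fingers out of the gap and off the bar, grip nothing, and leave everything else as it lies.

Things in the scene. Friction and masses are not known exactly. Their poses are not given: they have to be found in the camera images.
- stage: Microscope XY stage: black plates 300 x 220 mm, fixed on 60 mm blocks, flat top 102 mm above the bench (fittings on it to 115 mm). Origin: on the bench under the middle of the grab bar's axis. z up; x across the bar towards the plates, the way the lever is pressed; y along the bar. Plates span x 55 to 275, y -150 to 150 mm; bar and lever stand off the front edge, at lower x.
- grab_bar: Fixed straight grab bar along the front edge of the stage: black rubber sleeve 22 mm in diameter and 136 mm long between two aluminium brackets, its axis level, 90 mm above the bench; same origin and axes as the stage. Not to be touched.
- bar_mid (a point): Point on the axis of the grab bar, at the middle of its rubber sleeve, 90 mm above the bench; axes as the stage.
- clutch (a joint): Swing of the clutch lever, the long bare aluminium lever beside the grab bar, on the side away from the plates, on an upright pivot at the bar's +y end. 0 = all the way out (start); 0.26 rad = on its stop, parallel to the bar with a 14 mm gap left. A spring pushes it out: at the pad about 2 N starts it, 5 N brings it to the stop, rigid beyond.
- lever_pad (a point): Where the finger backs press: on the lever's outer face (away from the bar), 100 mm from the pivot, 90 mm above the bench; moves with the lever, 26 mm from out to stop. x points square into that face, -y to the free end, z up. The blade is 10 mm thick, 16 mm high (82 to 98 mm above the bench), with an 18 mm ball at its free end, 131 mm from the pivot.
- lever_pivot (a point): Point on the lever's upright pivot axis, 90 mm above the bench; it lies at x = -30, y = 80 mm in the stage's frame. Its axes turn with the lever.
- travel_lock (a joint): Angle of the stage's travel lock, a short steel thumb lever 45 mm long, flat on the plate's front right corner (-y end); it starts at 0 and is not to be turned.
- lock_top (a point): Top of the travel lock lever, half-way along it, 109 mm above the bench.
- objective_long_mid (a point): Bystander: loose microscope objective standing on the bench beyond the lever's free end, black with a steel band, 34 mm across, 62 mm high; point at its centre.
- objective_short_mid (a point): Bystander: loose microscope objective standing on the bench beyond the bar's +y end, 32 mm across, 46 mm high; point at its centre.
- insert_ring: Bystander: loose flat dark ring 112 mm across and 4 mm thick with one thumbscrew head (12 mm high), lying on the bench; origin at the centre of its underside.
- screwdriver_grip (a point): Bystander: loose screwdriver 170 mm long, lying on the bench beside the stage; point in the middle of its handle.
- screw_tray: Bystander: loose grey tray 110 x 85 x 18 mm with screws in it, on the bench beside the stage; origin at the centre of its underside.
- dish: Bystander: loose glass dish 39 mm across and 10 mm high, standing in the ring on the stage's top; origin at the centre of its underside.
- feeler_gauge: Bystander: loose steel feeler gauge, about 155 mm long, 9 mm high, dark case and bright blades, lying flat on the bench in front of the stage; origin at the underside of the middle of its 90 mm case.
- eyepiece: Bystander: loose black eyepiece standing on the bench, 36 mm across, 46 mm high; origin at the centre of its underside.

How it is judged:
By the outcome, as a careful person would: the job done as asked, in the order asked, and still so for the second after the job is handed in, while the arm keeps its last pose, push and grip.
It also fails if it takes over 45 s, if anything falls off the work surface, if the arm or the gripper's body presses on something with over 40 N, if the wrist force passes 120 N, or if a joint passes its speed limit or range.

## Working session

There is one attempt and no reset: what is moved stays moved. The work goes in short steps, Python scripts to look and compute and a tool call to move; the robot and the scene stay as the last step left them, time stands still between calls to the robot, and variables do not carry over. Pictures are saved under pics/ and viewed, and the job is handed in when it is done.

Besides the shell and the picture viewer there is one more tool, called in YAML: its name, and indented under it one key for each argument. servo_tool: Moves the arm, as the interface text tells. Its arguments: {"type":"object","properties":{"increments":{"type":"string"},"grip_force":{"type":"number"}},"required":["increments"]}

```bash
mkdir -p pics; python3 - <<'E'
from plant import ctrl
import cv2,numpy as np
print(ctrl.get_state())
for n in("side","top"):
    p,d=ctrl.read_camera(n); cv2.imwrite(f"pics/{n}0.png",p[:,:,::-1]); np.savez(f"{n}0.npz",p=p,d=d)
    i=ctrl.camera_info(n); print(n,i["camera_matrix"],i["world_to_cam"])
E
```

```text
{'time': 0.0, 'qpos': array([ 1.14099096e+00,  2.87192447e-01,  1.57820773e+00, -1.89793313e-05,
        1.27857288e+00, -1.50037013e-01]), 'dq': array([-3.49641884e-04,  2.48564897e-04,  3.44526133e-04,  3.34726863e-04,
       -1.67890327e-05,  3.06611221e-03]), 'joint_efforts': array([-8.72887795e-04, -4.05965173e+01, -2.92633617e+01, -1.57596915e-04,
        5.78799751e-03,  1.88089501e-05]), 'eef_pos': array([0.18612342, 0.64817518, 0.24391264]), 'tcp_rot': array([ 1.39425609e-01,  9.90231833e-01, -1.14312490e-03, -3.31545258e-04]), 'contact_force': array([-0.08996585, -0.72654789, -0.04665135]), 'wrist_torque': array([-0.00713686, -0.0246553 ,  0.04607102]), 'opening': 0.9976492542162492}
side [[346.66781728   0.         249.09967238]
 [  0.         346.66781728 188.73820971]
 [  0.           0.           1.        ]] [[-8.23689948e-01 -5.67039865e-01  8.12741090e-04  4.98847803e-01]
 [-2.97697311e-01  4.31218455e-01 -8.51719998e-01  2.60209280e-01]
 [ 4.82608724e-01 -7.01795152e-01 -5.23996550e-01  5.71270710e-01]
 [ 0.00000000e+00  0.00000000e+00  0.00000000e+00  1.00000000e+00]]
top [[360.72007685   0.         258.53284708]
 [  0.         360.72007685 190.19614758]
 [  0.           0.           1.        ]] [[-8.10942721e-02 -9.96706395e-01  2.83733567e-04  8.01316630e-02]
 [-9.68530662e-01  7.87346167e-02 -2.36112719e-01  6.01330317e-01]
 [ 2.35312718e-01 -1.94221938e-02 -9.71725632e-01  8.49668239e-01]
 [ 0.00000000e+00  0.00000000e+00  0.00000000e+00  1.00000000e+00]]
```

View pics/side0.png

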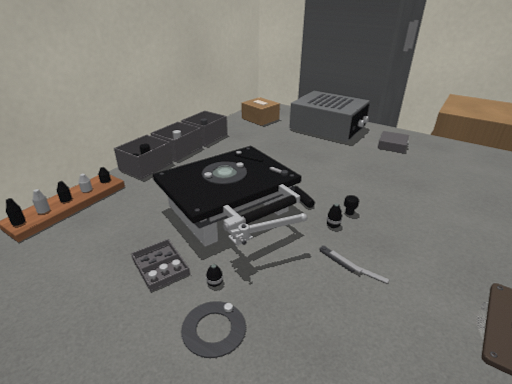

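View pics/top0.png

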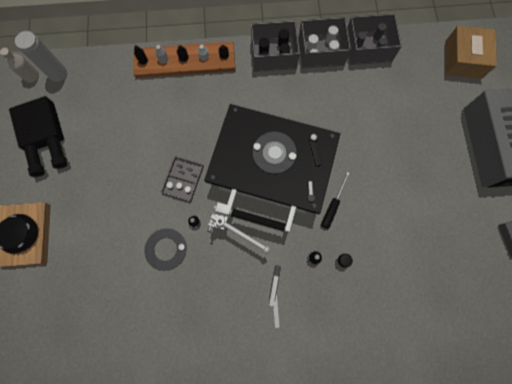

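The side view shows the stage with the lever at about (240,232)-(303,217). In the top view the lever runs from its pivot at about (217,222) to its ball at about (267,249), and the bar is at about (232,213)-(290,225). I'll zoom in and measure next.

```bash
cat >h.py <<'E'
from plant import ctrl
import cv2,numpy as np
def w2p(n,P):
    i=ctrl.camera_info(n);K=i["camera_matrix"];T=i["world_to_cam"]
    c=np.atleast_2d(P)@T[:3,:3].T+T[:3,3]; q=c@K.T; return q[:,:2]/q[:,2:]
def ray(n,uv,z):
    i=ctrl.camera_info(n);K=i["camera_matrix"];T=i["world_to_cam"]
    R=T[:3,:3];o=-R.T@T[:3,3]
    uv=np.atleast_2d(uv); d=np.c_[uv,np.ones(len(uv))]@np.linalg.inv(K).T@R
    return o+d*((z-o[2])/d[:,2])[:,None]
def cloud(n,d):
    i=ctrl.camera_info(n);K=i["camera_matrix"];T=i["world_to_cam"];R=T[:3,:3]
    v,u=np.mgrid[:d.shape[0],:d.shape[1]]
    c=np.stack([(u-K[0,2])/K[0,0]*d,(v-K[1,2])/K[1,1]*d,d],-1)
    return (c-T[:3,3])@R
E
python3 - <<'E'
from h import *
t=np.load("top0.npz");s=np.load("side0.npz")
c=t["p"][95:295,165:365,::-1]; cv2.imwrite("pics/tc0.png",cv2.resize(c,None,fx=3,fy=3,interpolation=2))
c=s["p"][140:290,180:360,::-1]; cv2.imwrite("pics/sc0.png",cv2.resize(c,None,fx=4,fy=4,interpolation=2))
W=cloud("top",t["d"])
np.set_printoptions(precision=4,suppress=True)
# plates top: z 0.095-0.108
m=(abs(W[...,2]-.102)<.006)&(t["d"]>0); m[:,:190]=0;m[:,360:]=0;m[:100]=0;m[260:]=0
m[:] = cv2.morphologyEx(m.astype(np.uint8),cv2.MORPH_OPEN,np.ones((7,7)))
pts=W[m][:,:2].astype(np.float32); print(cv2.minAreaRect(pts),cv2.boxPoints(cv2.minAreaRect(pts)),len(pts), W[m][:,2].mean())
E
```

```text
((0.6539572477340698, -0.0005269646644592285), (0.30056121945381165, 0.284763902425766), 69.4210205078125) [[ 0.4678 -0.0912]
 [ 0.7344 -0.1913]
 [ 0.8401  0.0901]
 [ 0.5735  0.1902]] 8898 0.10172809846720872
```

View pics/tc0.png

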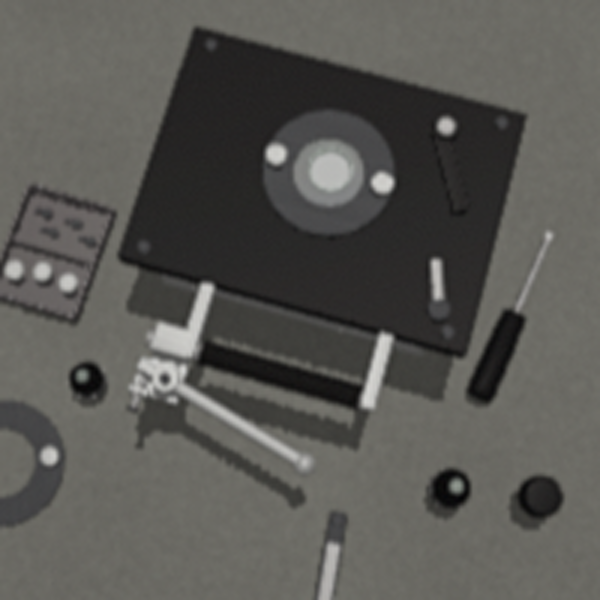

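View pics/sc0.png

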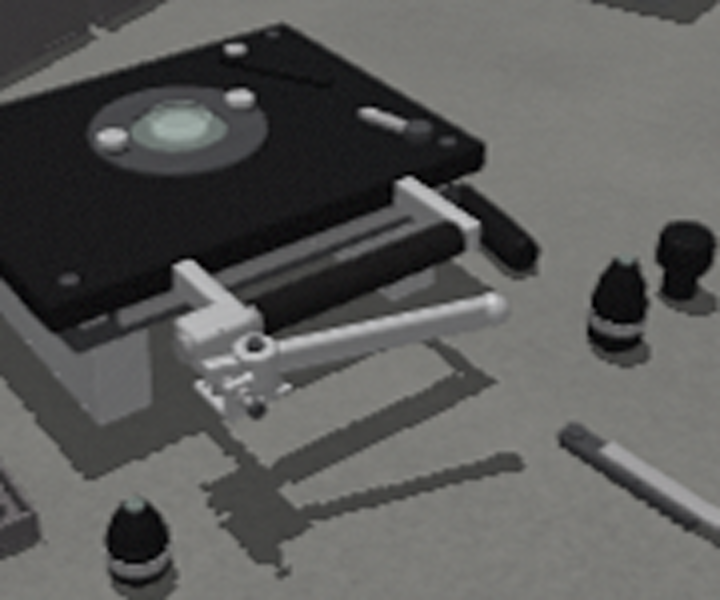

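```bash
cat >>h.py <<'E'
def S2W(p,P):
    P=np.atleast_2d(P);c,s=np.cos(p[2]),np.sin(p[2])
    return np.c_[P[:,0]*c-P[:,1]*s+p[0],P[:,0]*s+P[:,1]*c+p[1],P[:,2]]
E
python3 - <<'E'
from h import *
from scipy.optimize import least_squares
np.set_printoptions(precision=4,suppress=True)
tp=np.array([(195,27),(526,115),(465,355),(120,258),(167,379),(306,463)],float)
tp=(tp+.5)/3-.5+[165,95]
a=0.26
def model(p):
    # lever out rotates about pivot (+y end). parallel at stop: along -y; out -> toward -x
    ball=np.array([-30,80])+131*np.array([-np.sin(p[3]),-np.cos(p[3])])
    M=np.array([(275,150,102),(275,-150,102),(55,-150,102),(55,150,102),(-30,80,95),(*ball,96)])/1000
    return S2W(p,M)
f=lambda p:(w2p("top",model(p))-tp).ravel()
r=least_squares(f,[.5,0,-.2,.26],loss="soft_l1"); print(r.x,f(r.x).reshape(-1,2))
sp=(np.array([(284,24),(485,150),(256,345),(495,305)])+.5)/4-.5+[180,140]
print(w2p("side",model(r.x))[[1,2,4,5]]-sp)
np.save("p.npy",r.x)
p=r.x
names=dict(bar=(0,0,90),pivot=(-30,80,90),padout=None)
for ang in(p[3],.26,0):
    print(ang,S2W(p,np.array([[-30-100*np.sin(ang)-5*np.cos(ang),80-100*np.cos(ang)+5*np.sin(ang),90]])/1000))
print(S2W(p,[[0,0,.09],[-.03,.08,.09]]))
# cloud check of lever
t=np.load("top0.npz");W=cloud("top",t["d"]).reshape(-1,3)
c,s=np.cos(p[2]),np.sin(p[2]);q=W[:,:2]-p[:2];L=np.c_[q[:,0]*c+q[:,1]*s,-q[:,0]*s+q[:,1]*c,W[:,2]]*1000
for y in range(-60,80,10):
    m=(abs(L[:,1]-y)<5)&(L[:,0]>-90)&(L[:,0]<20)&(L[:,2]>70); 
    A=L[m];print(y,[tuple(np.round(a,0)) for a in A[np.argsort(A[:,0])][:12,[0,2]]])
# bystanders
m=(L[:,0]<-15)&(L[:,0]>-250)&(abs(L[:,1])<260)&(L[:,2]>7)
for n,z,uv in(("objlong",.03,(315,257)),("eyep",.03,(345,261)),("objshort",.02,(194,221)),("gauge",.005,(276,290))):
    w=ray("top",uv,z)[0]; q=w[:2]-p[:2]; print(n,w,np.array([q[0]*c+q[1]*s,-q[0]*s+q[1]*c])*1000)
E
```

```text
[ 0.5295  0.0458 -0.3615  0.2521] [[-0.2955 -0.796 ]
 [ 0.949  -0.5789]
 [ 0.9439  0.6296]
 [-1.406  -0.0011]
 [-0.1978  0.4334]
 [-0.0832 -0.0479]]
[[-0.382  -0.8963]
 [ 0.5584 -1.79  ]
 [-0.5185  2.4306]
 [-1.0645 -1.445 ]]
0.2520776643572873 [[0.4681 0.0524 0.09  ]]
0.26 [[0.4675 0.0529 0.09  ]]
0 [[0.4897 0.0395 0.09  ]]
[[0.5295 0.0458 0.09  ]
 [0.5297 0.1312 0.09  ]]
-60 [(np.float64(-11.0), np.float64(97.0)), (np.float64(-10.0), np.float64(89.0)), (np.float64(-10.0), np.float64(92.0)), (np.float64(-9.0), np.float64(95.0)), (np.float64(-9.0), np.float64(94.0)), (np.float64(-8.0), np.float64(97.0)), (np.float64(-8.0), np.float64(96.0)), (np.float64(-7.0), np.float64(97.0)), (np.float64(-6.0), np.float64(94.0)), (np.float64(-6.0), np.float64(98.0)), (np.float64(-5.0), np.float64(96.0)), (np.float64(-5.0), np.float64(97.0))]
-50 [(np.float64(-73.0), np.float64(93.0)), (np.float64(-72.0), np.float64(90.0)), (np.float64(-71.0), np.float64(97.0)), (np.float64(-70.0), np.float64(94.0)), (np.float64(-69.0), np.float64(94.0)), (np.float64(-68.0), np.float64(92.0)), (np.float64(-68.0), n
[... 5401 characters left out ...]
.float64(98.0))]
70 [(np.float64(-45.0), np.float64(79.0)), (np.float64(-44.0), np.float64(80.0)), (np.float64(-43.0), np.float64(81.0)), (np.float64(-42.0), np.float64(78.0)), (np.float64(-40.0), np.float64(79.0)), (np.float64(-40.0), np.float64(80.0)), (np.float64(-39.0), np.float64(88.0)), (np.float64(-39.0), np.float64(79.0)), (np.float64(-38.0), np.float64(94.0)), (np.float64(-38.0), np.float64(81.0)), (np.float64(-37.0), np.float64(94.0)), (np.float64(-37.0), np.float64(79.0))]
objlong [ 0.4289 -0.0995  0.03  ] [ -42.7196 -171.5115]
eyep [ 0.4127 -0.1747  0.03  ] [ -31.297  -247.5491]
objshort [0.5486 0.2072 0.02  ] [-39.2261 157.7491]
gauge [0.355  0.0064 0.005 ] [-149.3032  -98.557 ]
```

```bash
cat >>h.py <<'E'
from scipy.spatial.transform import Rotation as Ro
p=np.load("p.npy")
def target(ang,back,z,along=100):
    "TCP pos+rot, finger back 'back' m outside the lever outer face at lever angle (task sense), pad at 'along' mm"
    a=.26-ang; l=along; b=5+14.5+back*1000
    P=np.array([-30-l*np.sin(a)-b*np.cos(a),80-l*np.cos(a)+b*np.sin(a),z*1000])/1000
    yaw=p[2]-a; y=np.array([np.cos(yaw),np.sin(yaw),0]);zz=np.array([0,0,-1.]);x=np.cross(y,zz)
    return S2W(p,P)[0],Ro.from_matrix(np.c_[x,y,zz])
def inc(P,R,s=None):
    s=s or ctrl.get_state(); R0=Ro.from_quat(s["tcp_rot"])
    return np.r_[(R0.inv()*R).as_rotvec(),R0.inv().apply(P-s["eef_pos"])*100].round(3)
E
python3 - <<'E'
from h import *
for z in(.245,.09):
    P,R=target(0,.010,z);print(P,np.hypot(*P[:2]),R.as_quat(),inc(P,R))
E
```

```text
[0.44753883 0.06711925 0.245     ] 0.4525439142847592 [0.88944382 0.45704452 0.         0.        ] [-2.0000e-03  2.0000e-03  1.9120e+00 -4.1173e+01 -4.8632e+01 -5.0000e-03]
[0.44753883 0.06711925 0.09      ] 0.4525439142847592 [0.88944382 0.45704452 0.         0.        ] [-2.0000e-03  2.0000e-03  1.9120e+00 -4.1179e+01 -4.8599e+01  1.5495e+01]
```

servo_tool:
  increments: "0 0 1.91 -41.2 -48.6 0 0; 0 0 1.91 -41.2 -48.6 0 0; 0 0 1.91 -41.2 -48.6 0 0; 0 0 1.91 -41.2 -48.6 0 0; 0 0 1.91 -41.2 -48.6 0 0; 0 0 1.91 -41.2 -48.6 0 0; 0 0 1.91 -41.2 -48.6 0 0; 0 0 1.91 -41.2 -48.6 0 0; 0 0 1.91 -41.2 -48.6 0 0; 0 0 1.91 -41.2 -48.6 0 0"
  grip_force: 20

```text
time: 0.93
eef_pos: [0.3575, 0.2669, 0.245]
tcp_rot: [0.694, 0.72, -0.0, 0.0]
contact_force: [1.1, 0.0, -0.3]
opening: -0.003
```

```bash
python3 - <<'E'
from h import *
P,R=target(0,.010,.245);s=ctrl.get_state();print(s["time"],s["eef_pos"],s["qpos"],s["opening"],inc(P,R))
E
```

```text
0.9333 [0.35752054 0.26694179 0.2449799 ] [ 4.13282334e-01 -2.40921528e-01  2.11423422e+00 -8.54870949e-05
  1.26844238e+00  3.77886295e-01] -0.00288128396995011 [ -0.      0.      0.657 -20.289   8.289  -0.   ]
```

servo_tool:
  increments: "0 0 0.657 -20.3 8.3 0 0; 0 0 0.657 -20.3 8.3 0 0; 0 0 0.657 -20.3 8.3 0 0; 0 0 0.657 -20.3 8.3 0 0; 0 0 0.657 -20.3 8.3 0 0; 0 0 0.657 -20.3 8.3 0 0; 0 0 0.657 -20.3 8.3 0 0; 0 0 0.657 -20.3 8.3 0 0; 0 0 0.657 -20.3 8.3 0 0; 0 0 0.657 -20.3 8.3 0 0"

```text
time: 1.77
eef_pos: [0.4481, 0.0709, 0.2451]
tcp_rot: [0.887, 0.461, -0.0, -0.0]
contact_force: [0.6, 0.5, 0.4]
opening: 0.004
```

```bash
python3 - <<'E'
from h import *
s=ctrl.get_state();print(s["time"],s["eef_pos"],s["contact_force"])
for n,(x0,y0,f) in dict(top=(165,150,4),side=(180,100,4)).items():
    q,d=ctrl.read_camera(n); np.savez(f"{n}1.npz",p=q,d=d)
    cv2.imwrite(f"pics/{n}1.png",cv2.resize(q[y0:y0+150,x0:x0+190,::-1],None,fx=f,fy=f,interpolation=2))
for z in(.245,.09): print(inc(*target(0,.010,z)))
E
```

```text
1.7667 [0.44813193 0.07086796 0.24506783] [0.61617379 0.52050922 0.4155763 ]
[-0.    -0.     0.008 -0.343  0.151  0.024]
[-0.0000e+00 -0.0000e+00  8.0000e-03 -3.4400e-01  1.5400e-01  1.5524e+01]
```

View pics/top1.png

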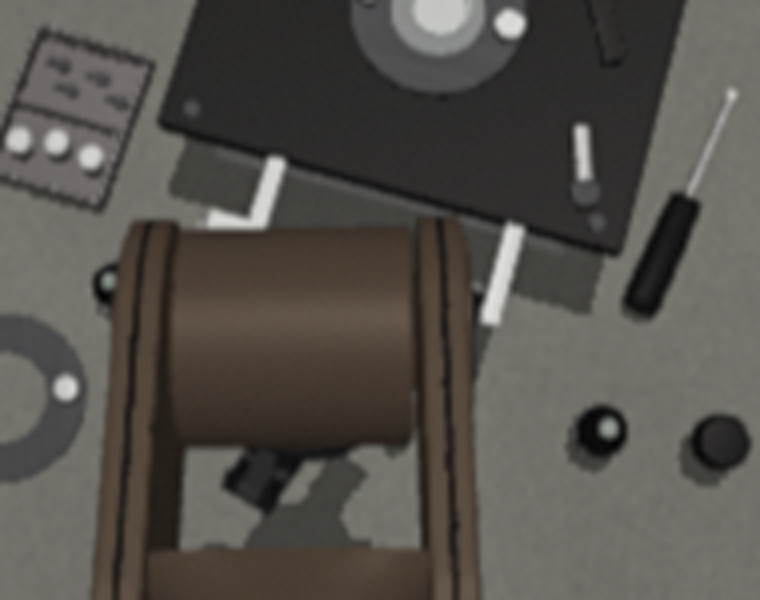

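View pics/side1.png

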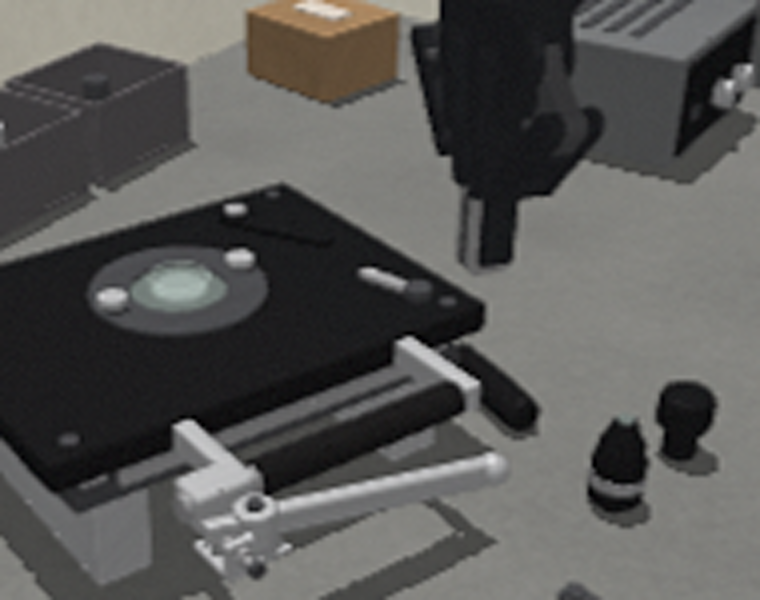

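The top view is now blocked by the arm. In the side view the shut fingers have their tips at about (490,265), clear above the lever, which runs from (280,510) to (495,468). Next I'll go down partway.

servo_tool:
  increments: "0 0 0 0 0 2 0; 0 0 0 0 0 4 0; 0 0 0 0 0 6 0; 0 0 0 0 0 8 0; 0 0 0 0 0 9 0; 0 0 0 0 0 9 0; 0 0 0 0 0 9 0; 0 0 0 0 0 9 0"

```text
time: 2.53
eef_pos: [0.4497, 0.0697, 0.1567]
tcp_rot: [0.888, 0.46, 0.001, 0.001]
contact_force: [0.5, -0.3, 0.0]
opening: -0.0
```

```bash
python3 - <<'E'
from h import *
s=ctrl.get_state();print(s["time"],s["eef_pos"],s["contact_force"])
print(inc(*target(0,.010,.09)))
E
```

```text
2.5333 [0.44965654 0.06970706 0.1566885 ] [ 0.49596742 -0.3016781   0.03618085]
[ 2.000e-03 -1.000e-03  6.000e-03 -3.420e-01 -3.600e-02  6.668e+00]
```

servo_tool:
  increments: "0 0 0.006 -0.34 -0.1 1 0; 0 0 0.006 -0.34 -0.1 2.5 0; 0 0 0.006 -0.34 -0.1 4 0; 0 0 0.006 -0.34 -0.1 5 0; 0 0 0.006 -0.34 -0.1 5.8 0; 0 0 0.006 -0.34 -0.1 6.5 0; 0 0 0.006 -0.34 -0.1 6.5 0; 0 0 0.006 -0.34 -0.1 6.5 0; 0 0 0.006 -0.34 -0.1 6.5 0"

```text
time: 3.28
eef_pos: [0.4466, 0.0672, 0.091]
tcp_rot: [0.89, 0.457, 0.001, 0.0]
contact_force: [0.2, -0.2, -0.1]
opening: 0.002
```

```bash
python3 - <<'E'
from h import *
s=ctrl.get_state();print(s["time"],s["eef_pos"],s["contact_force"],s["qpos"])
print(inc(*target(0,.010,.09)))
for n,(x0,y0,f) in dict(side=(200,130,5)).items():
    q,d=ctrl.read_camera(n)
    cv2.imwrite(f"pics/{n}2.png",cv2.resize(q[y0:y0+120,x0:x0+160,::-1],None,fx=f,fy=f,interpolation=2))
E
```

```text
3.2833 [0.44662362 0.06719838 0.09095204] [ 0.20397125 -0.15145778 -0.14567575] [-7.59661654e-02 -1.83116700e-02  2.22588169e+00  1.24020211e-06
  9.32766233e-01  5.46025863e-01]
[ 0.001 -0.001 -0.001  0.047  0.079  0.095]
```

View pics/side2.png

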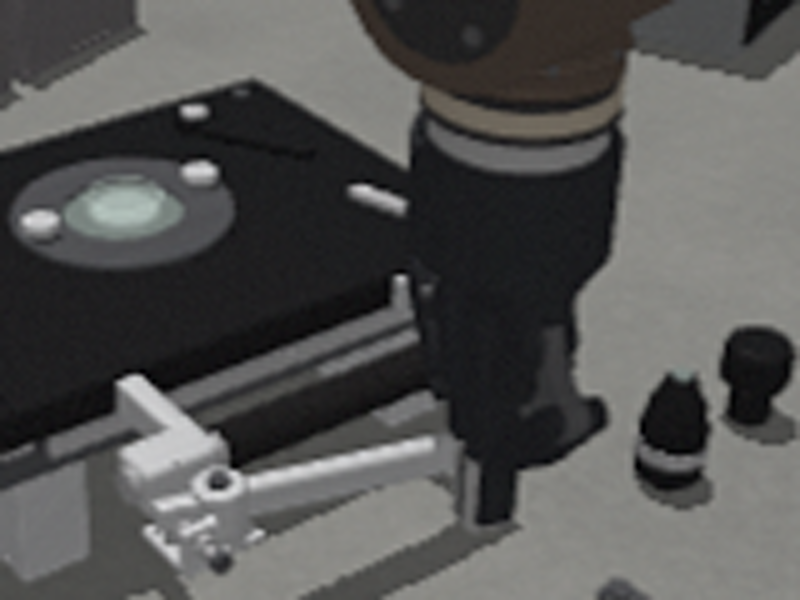

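```bash
python3 - <<'E'
from h import *
s=ctrl.get_state();q,d=ctrl.read_camera("side");W=cloud("side",d)[d>0]
T=Ro.from_quat(s["tcp_rot"]).inv().apply(W-s["eef_pos"])*1000
m=(abs(T[:,0])<45)&(abs(T[:,1])<80)&(T[:,2]>-90)&(T[:,2]<20);T=T[m]
for y in range(-75,80,5):
    a=T[abs(T[:,1]-y)<2.5]
    if len(a): print(y,len(a),"x",a[:,0].min().round(),a[:,0].max().round(),"z",np.sort(a[:,2])[::-1][:6].round())
E
```

```text
-65 4 x -12.0 9.0 z [-73. -73. -74. -78.]
-60 74 x -14.0 11.0 z [-66. -67. -68. -68. -70. -70.]
-55 50 x -13.0 12.0 z [-61. -61. -62. -62. -63. -63.]
-50 46 x -14.0 11.0 z [-55. -56. -56. -57. -57. -57.]
-45 53 x -13.0 11.0 z [-50. -50. -51. -52. -52. -52.]
-40 32 x -11.0 11.0 z [-42. -44. -46. -47. -47. -48.]
-35 31 x -13.0 11.0 z [-35. -37. -37. -38. -41. -41.]
-30 45 x -11.0 12.0 z [-34. -34. -35. -35. -35. -35.]
-25 26 x -3.0 11.0 z [-35. -39. -39. -43. -46. -64.]
-20 59 x -6.0 18.0 z [-41. -41. -53. -54. -55. -55.]
-15 145 x -10.0 18.0 z [6. 3. 3. 3. 3. 2.]
-10 71 x -10.0 18.0 z [10.  7.  7.  6.  4.  4.]
-5 62 x -10.0 16.0 z [14. 13. 12. 12. 12. 11.]
0 33 x -12.0 15.0 z [ 8.  6.  4.  3.  2. -1.]
5 88 x 7.0 18.0 z [ -1.  -2.  -5.  -7. -10. -12.]
10 30 x 10.0 17.0 z [-27. -34. -35. -37. -39. -41.]
15 10 x 14.0 17.0 z [-65. -69. -70. -73. -75. -80.]
20 7 x 7.0 10.0 z [-36. -36. -37. -38. -40. -41.]
25 135 x -2.0 45.0 z [8. 8. 8. 7. 7. 7.]
30 45 x 2.0 44.0 z [-4. -6. -6. -6. -6. -6.]
35 28 x -1.0 40.0 z [-6. -6. -6. -6. -7. -7.]
40 21 x 6.0 10.0 z [-47. -50. -52. -54. -55. -62.]
45 16 x 2.0 10.0 z [-56. -57. -58. -60. -60. -62.]
50 17 x 4.0 10.0 z [-61. -66. -66. -69. -70. -73.]
55 10 x 9.0 11.0 z [-63. -70. -73. -73. -75. -76.]
60 1 x 9.0 9.0 z [-69.]
65 17 x 32.0 45.0 z [6. 5. 3. 2. 2. 1.]
70 56 x 14.0 45.0 z [8. 7. 6. 6. 5. 4.]
75 66 x -7.0 43.0 z [7. 6. 4. 3. 3. 3.]
```

```bash
python3 - <<'E'
from h import *
s=ctrl.get_state()
for b,a in((.010,0),(.004,0),(0,0),(0,.05),(0,.1),(0,.15),(0,.2),(-.0,.22)): print(a,b,inc(*target(a,b,.09),s))
E
```

```text
0 0.01 [ 0.001 -0.001 -0.001  0.044  0.078  0.107]
0 0.004 [ 0.001 -0.001 -0.001  0.045  0.678  0.108]
0 0 [ 1.000e-03 -1.000e-03 -1.000e-03  4.500e-02  1.078e+00  1.080e-01]
0.05 0 [ 1.00e-03 -1.00e-03 -5.10e-02 -4.00e-02  1.58e+00  1.09e-01]
0.1 0 [ 1.000e-03 -1.000e-03 -1.010e-01 -9.900e-02  2.086e+00  1.100e-01]
0.15 0 [ 1.000e-03 -1.000e-03 -1.510e-01 -1.330e-01  2.594e+00  1.100e-01]
0.2 0 [ 1.000e-03 -1.000e-03 -2.010e-01 -1.420e-01  3.104e+00  1.110e-01]
0.22 -0.0 [ 1.000e-03 -1.000e-03 -2.210e-01 -1.380e-01  3.307e+00  1.110e-01]
```

servo_tool:
  increments: "0 0 0 0 0.3 0.05 0; 0 0 0 0.02 0.7 0.1 0; 0 0 0 0.04 1.0 0.1 0; 0 0 -0.02 0 1.28 0.1 0; 0 0 -0.05 -0.04 1.58 0.1 0; 0 0 -0.08 -0.08 1.83 0.1 0; 0 0 -0.1 -0.1 2.08 0.1 0; 0 0 -0.1 -0.1 2.08 0.1 0; 0 0 -0.1 -0.1 2.08 0.1 0"

```text
time: 4.13
eef_pos: [0.4622, 0.0544, 0.0892]
tcp_rot: [0.866, 0.5, -0.0, -0.0]
contact_force: [-1.2, 1.9, 2.1]
opening: -0.003
```

```bash
cat > chk.py <<'E'
from h import *
import sys
s=ctrl.get_state();R0=Ro.from_quat(s["tcp_rot"])
print(s["time"],s["eef_pos"],"Ftool",R0.inv().apply(s["contact_force"]).round(2),"M",R0.inv().apply(s["wrist_torque"]).round(2),"op",s["opening"])
for a in (.0,.1,.15,.2,.24,.26): print(a,inc(*target(a,0,.09),s))
q,d=ctrl.read_camera("side")
cv2.imwrite(f"pics/{sys.argv[1]}.png",cv2.resize(q[150:250,200:360,::-1],None,fx=5,fy=5,interpolation=2))
E
python3 chk.py s3
```

```text
4.1333 [0.46216791 0.05439281 0.08923669] Ftool [ 1.02 -1.96 -2.07] M [ 0.42  0.08 -0.04] op -0.0027920548748683587
0.0 [-0.001  0.     0.099  0.274 -0.908 -0.075]
0.1 [-0.001  0.    -0.001  0.03   0.081 -0.076]
0.15 [-0.001  0.    -0.051 -0.054  0.583 -0.077]
0.2 [-1.000e-03  0.000e+00 -1.010e-01 -1.130e-01  1.089e+00 -7.700e-02]
0.24 [-1.000e-03  0.000e+00 -1.410e-01 -1.420e-01  1.496e+00 -7.800e-02]
0.26 [-1.000e-03 -0.000e+00 -1.610e-01 -1.510e-01  1.699e+00 -7.800e-02]
```

View pics/s3.png

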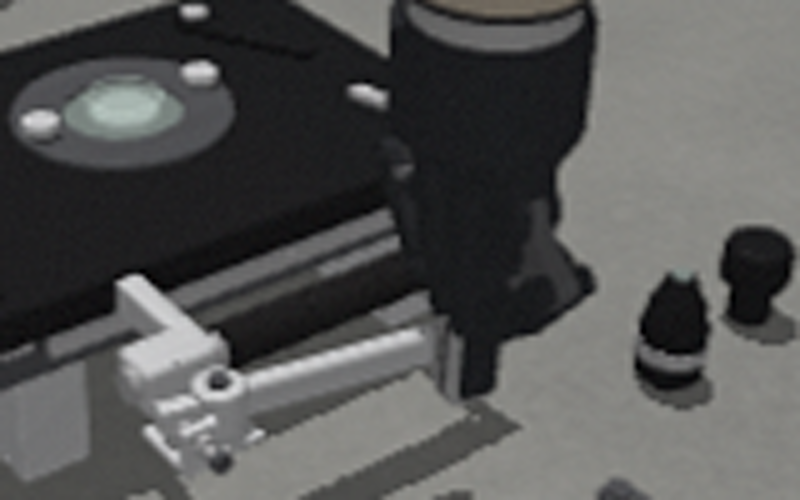

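The side view shows the finger backs against the lever at about (440,350), and it has begun to swing in. The force is about 2 N, which matches the spring. I'll carry on.

servo_tool:
  increments: "0 0 -0.025 -0.02 0.25 0 0; 0 0 -0.05 -0.05 0.5 0 0; 0 0 -0.075 -0.08 0.75 0 0; 0 0 -0.1 -0.11 1.0 0 0; 0 0 -0.12 -0.13 1.2 0 0; 0 0 -0.12 -0.13 1.2 0 0; 0 0 -0.12 -0.13 1.2 0 0"

```text
time: 4.77
eef_pos: [0.4715, 0.0471, 0.0891]
tcp_rot: [0.834, 0.552, -0.001, -0.0]
contact_force: [-4.3, -0.4, 2.4]
opening: 0.003
```

```bash
python3 chk.py s4
```

```text
4.7667 [0.47153613 0.04709686 0.08909007] Ftool [-2.02 -3.81 -2.41] M [ 0.58 -0.26  0.11] op 0.0029287767365690424
0.0 [-1.000e-03  1.000e-03  2.190e-01  6.850e-01 -2.016e+00 -8.900e-02]
0.1 [-1.000e-03  1.000e-03  1.190e-01  3.250e-01 -1.064e+00 -9.000e-02]
0.15 [-0.001  0.001  0.069  0.181 -0.575 -0.09 ]
0.2 [-0.001  0.001  0.019  0.061 -0.08  -0.091]
0.24 [-0.001  0.001 -0.021 -0.016  0.32  -0.091]
0.26 [-0.001  0.001 -0.041 -0.049  0.521 -0.092]
```

View pics/s4.png

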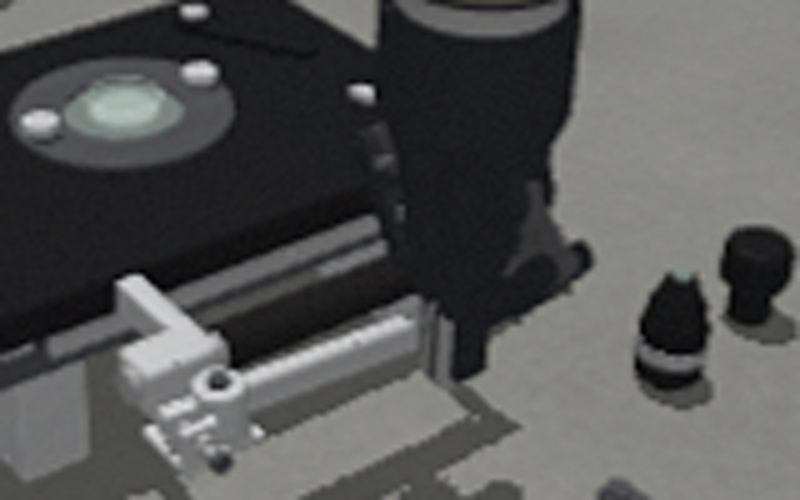

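The lever has followed to nearly parallel, with about 5 mm left by the model. The 4.3 N reading matches the spring. I'll go slowly from here.

servo_tool:
  increments: "0 0 -0.01 -0.01 0.12 0 0; 0 0 -0.02 -0.02 0.25 0 0; 0 0 -0.03 -0.03 0.35 0 0; 0 0 -0.04 -0.04 0.45 0 0; 0 0 -0.04 -0.04 0.45 0 0; 0 0 -0.04 -0.04 0.45 0 0"

```text
time: 5.32
eef_pos: [0.4754, 0.0448, 0.0889]
tcp_rot: [0.823, 0.568, -0.001, -0.0]
contact_force: [-4.4, -0.5, 2.4]
opening: -0.001
```

```bash
python3 chk.py s5
```

```text
5.3167 [0.47544115 0.04482683 0.08894333] Ftool [-2.09 -3.96 -2.4 ] M [ 0.71 -0.37  0.1 ] op -0.0008222766315032519
0.0 [-1.000e-03  1.000e-03  2.600e-01  8.410e-01 -2.432e+00 -1.030e-01]
0.1 [-2.000e-03  1.000e-03  1.600e-01  4.420e-01 -1.495e+00 -1.040e-01]
0.15 [-2.000e-03  1.000e-03  1.100e-01  2.780e-01 -1.013e+00 -1.040e-01]
0.2 [-0.002  0.001  0.06   0.139 -0.523 -0.105]
0.24 [-0.002  0.001  0.02   0.045 -0.126 -0.106]
0.26 [-0.002  0.001 -0.     0.004  0.073 -0.106]
```

servo_tool:
  increments: "0 0 0 0 0.05 0 0; 0 0 0 0 0.1 0 0; 0 0 0 0 0.15 0 0; 0 0 0 0 0.15 0 0"

```text
time: 5.7
eef_pos: [0.4768, 0.0443, 0.0889]
tcp_rot: [0.823, 0.569, -0.001, -0.0]
contact_force: [-5.1, -1.4, 2.3]
opening: -0.003
```

```bash
python3 chk.py s6
```

```text
5.7 [0.47675024 0.04428754 0.08893104] Ftool [-3.11 -4.28 -2.25] M [ 0.7  -0.42  0.03] op -0.002958945977485909
0.0 [-2.000e-03  2.000e-03  2.600e-01  8.460e-01 -2.574e+00 -1.030e-01]
0.1 [-0.002  0.002  0.16   0.447 -1.637 -0.104]
0.15 [-0.002  0.002  0.11   0.283 -1.154 -0.105]
0.2 [-0.002  0.001  0.06   0.143 -0.664 -0.106]
0.24 [-0.002  0.001  0.02   0.049 -0.268 -0.106]
0.26 [-0.002  0.001  0.     0.008 -0.068 -0.107]
```

View pics/s6.png

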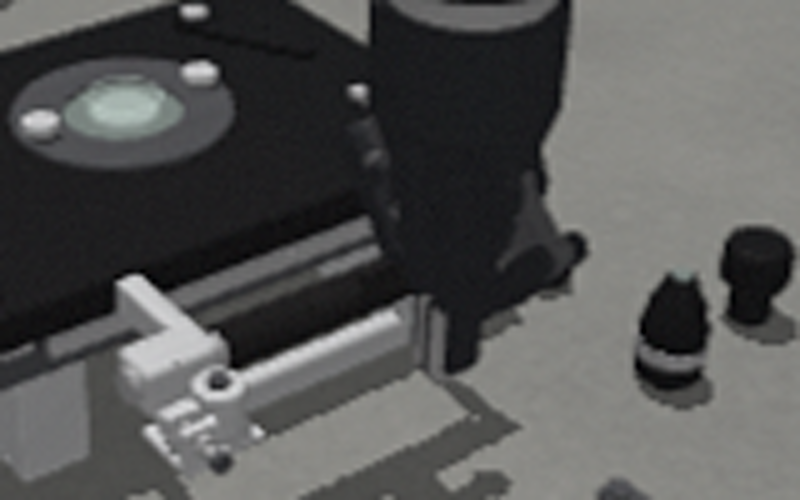

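servo_tool:
  increments: "0 0 0 0 0.05 0 0; 0 0 0 0 0.1 0 0; 0 0 0 0 0.15 0 0; 0 0 0 0 0.15 0 0"

```text
time: 6.08
eef_pos: [0.4774, 0.044, 0.0889]
tcp_rot: [0.823, 0.569, -0.002, -0.001]
contact_force: [-7.3, -0.4, 4.7]
opening: 0.001
```

```bash
python3 chk.py s7
```

```text
6.0833 [0.47740679 0.04401681 0.08891193] Ftool [-2.97 -6.71 -4.71] M [ 1.1  -0.45  0.1 ] op 0.0006523320431615913
0.0 [-4.000e-03  2.000e-03  2.600e-01  8.480e-01 -2.645e+00 -9.900e-02]
0.1 [-0.004  0.002  0.16   0.449 -1.708 -0.102]
0.15 [-0.004  0.002  0.11   0.285 -1.226 -0.104]
0.2 [-0.004  0.002  0.06   0.145 -0.736 -0.106]
0.24 [-0.004  0.002  0.02   0.051 -0.339 -0.107]
0.26 [-0.004  0.002  0.     0.01  -0.14  -0.108]
```

servo_tool:
  increments: "0 0 0 0 0.05 0 0; 0 0 0 0 0.1 0 0; 0 0 0 0 0.1 0 0; 0 0 0 0 0.1 0 0"

```text
time: 6.47
eef_pos: [0.4776, 0.0439, 0.0889]
tcp_rot: [0.823, 0.569, -0.003, -0.002]
contact_force: [-10.7, 0.8, 5.7]
opening: -0.002
```

```bash
python3 chk.py s8
```

```text
6.4667 [0.47756227 0.0439466  0.08885464] Ftool [ -3.01 -10.37  -5.65] M [ 1.4  -0.44  0.04] op -0.001911111753549591
0.0 [-0.006  0.003  0.26   0.849 -2.662 -0.099]
0.1 [-0.006  0.003  0.16   0.45  -1.725 -0.104]
0.15 [-0.006  0.002  0.11   0.286 -1.243 -0.107]
0.2 [-0.007  0.002  0.06   0.146 -0.753 -0.11 ]
0.24 [-0.007  0.002  0.02   0.052 -0.356 -0.112]
0.26 [-0.007  0.002  0.     0.011 -0.157 -0.114]
```

View pics/s8.png

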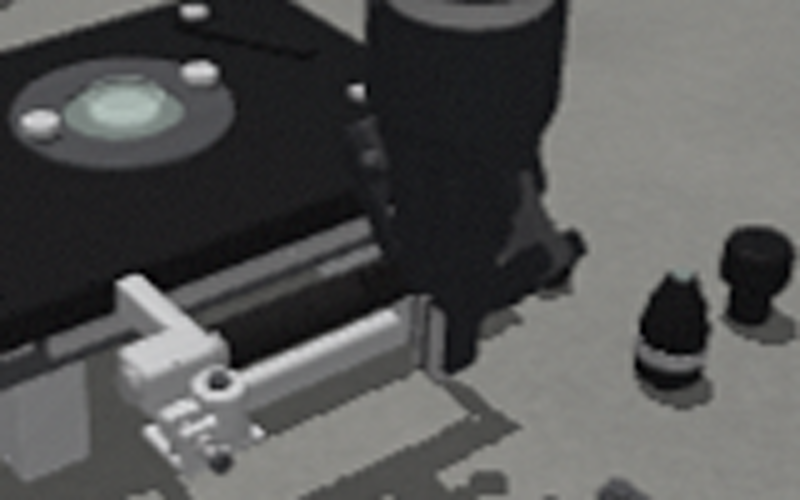

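It's on the stop: a 1 mm command gained only 0.2 mm, and the push rose from 6.7 to 10.4 N. The view shows the lever parallel to the bar. Next I'll let it out along its arc and then back clear of it.

servo_tool:
  increments: "0 0 0 0 -0.2 0 0; 0 0 0.02 0.05 -0.55 0 0; 0 0 0.06 0.15 -0.95 0 0; 0 0 0.11 0.29 -1.44 0 0; 0 0 0.16 0.45 -1.93 0 0; 0 0 0.21 0.64 -2.4 0 0; 0 0 0.26 0.85 -2.87 0 0; 0 0 0.26 0.95 -3.3 0 0; 0 0 0.26 1.1 -3.8 0 0; 0 0 0.26 1.1 -3.8 0 0"

```text
time: 7.35
eef_pos: [0.4482, 0.0677, 0.0895]
tcp_rot: [0.889, 0.458, 0.001, 0.0]
contact_force: [0.9, 0.3, 0.2]
opening: -0.003
```

servo_tool:
  increments: "0 0 0 0 0 0 0; 0 0 0 0 0 0 0; 0 0 0 0 0 0 0"

```text
time: 7.6
eef_pos: [0.4487, 0.0672, 0.0896]
tcp_rot: [0.89, 0.457, 0.0, 0.0]
contact_force: [0.1, -0.2, -0.3]
opening: -0.004
```

```bash
python3 chk.py s9; python3 -c "
from h import *
print(inc(*target(0,.01,.09)))
q,d=ctrl.read_camera('top');cv2.imwrite('pics/t9.png',cv2.resize(q[170:290,165:325,::-1],None,fx=4,fy=4))"
```

```text
7.6 [0.44867831 0.06723974 0.08956314] Ftool [-0.14  0.22  0.3 ] M [-0.   -0.03  0.07] op -0.004122969236045991
0.0 [ 0.001 -0.    -0.    -0.076  0.914 -0.043]
0.1 [ 1.000e-03 -0.000e+00 -1.000e-01 -2.200e-01  1.923e+00 -4.200e-02]
0.15 [ 1.000e-03 -0.000e+00 -1.500e-01 -2.540e-01  2.431e+00 -4.200e-02]
0.2 [ 1.00e-03 -0.00e+00 -2.00e-01 -2.63e-01  2.94e+00 -4.10e-02]
0.24 [ 1.000e-03 -0.000e+00 -2.400e-01 -2.520e-01  3.347e+00 -4.100e-02]
0.26 [ 1.000e-03 -0.000e+00 -2.600e-01 -2.400e-01  3.551e+00 -4.100e-02]
[ 0.001 -0.    -0.    -0.071 -0.079 -0.051]
```

View pics/s9.png

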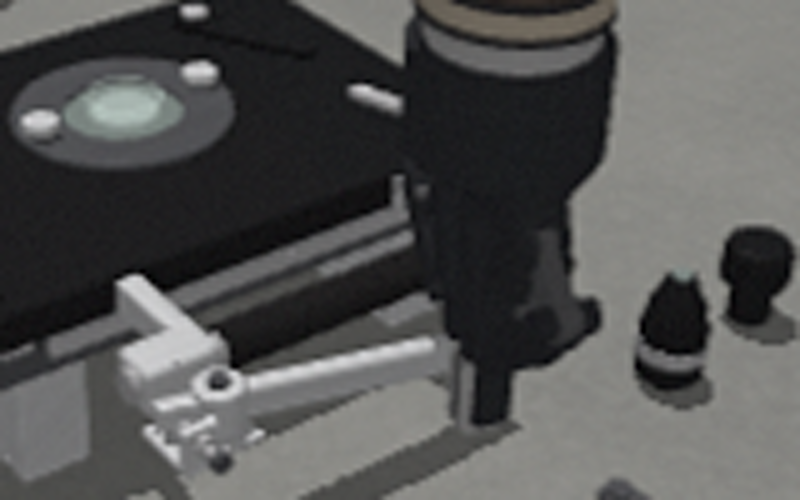

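The lever is all the way out again, on the same line as at the start, with its end at about (440,345). Contact force is zero. Now the second press.

servo_tool:
  increments: "0 0 0 -0.05 0.4 0 0; 0 0 0 -0.08 0.9 0 0; 0 0 -0.05 -0.16 1.4 0 0; 0 0 -0.1 -0.22 1.92 0 0; 0 0 -0.15 -0.25 2.43 0 0; 0 0 -0.2 -0.26 2.94 0 0; 0 0 -0.24 -0.25 3.35 0 0; 0 0 -0.25 -0.24 3.5 0 0; 0 0 -0.26 -0.24 3.6 0 0; 0 0 -0.26 -0.24 3.6 0 0"

```text
time: 8.53
eef_pos: [0.4756, 0.0445, 0.0891]
tcp_rot: [0.823, 0.568, -0.001, -0.001]
contact_force: [-3.8, 2.0, 2.5]
opening: 0.002
```

```bash
python3 chk.py s10
```

```text
8.5333 [0.47557856 0.04454871 0.08910181] Ftool [ 0.55 -4.27 -2.51] M [ 0.6   0.02 -0.02] op 0.001986516187426415
0.0 [-2.000e-03  0.000e+00  2.590e-01  8.600e-01 -2.456e+00 -8.500e-02]
0.1 [-0.002  0.     0.159  0.462 -1.518 -0.087]
0.15 [-0.002  0.     0.109  0.299 -1.036 -0.088]
0.2 [-0.002  0.     0.059  0.159 -0.546 -0.089]
0.24 [-0.002  0.     0.019  0.066 -0.149 -0.09 ]
0.26 [-0.002  0.    -0.001  0.025  0.05  -0.09 ]
```

servo_tool:
  increments: "0 0 0 0 0.1 0 0; 0 0 0 0 0.2 0 0; 0 0 0 0 0.28 0 0; 0 0 0 0 0.34 0 0; 0 0 0 0 0.4 0 0; 0 0 0 0 0.45 0 0; 0 0 0 0 0.45 0 0; 0 0 0 0 0.45 0 0; 0 0 0 0 0.45 0 0"

```text
time: 9.33
eef_pos: [0.4776, 0.0437, 0.089]
tcp_rot: [0.823, 0.568, -0.003, -0.003]
contact_force: [-11.6, 3.0, 10.0]
opening: -0.0
```

```bash
python3 chk.py s11; python3 -c "
from h import *
q,d=ctrl.read_camera('top');cv2.imwrite('pics/t11.png',cv2.resize(q[90:310,130:380,::-1],None,fx=3,fy=2.7))"
```

```text
9.3333 [0.47760771 0.04367528 0.08897886] Ftool [ -1.3  -12.02  -9.88] M [ 1.71 -0.14 -0.03] op -0.00036438142518657306
0.0 [-8.000e-03  2.000e-03  2.600e-01  8.710e-01 -2.676e+00 -8.200e-02]
0.1 [-0.008  0.002  0.16   0.473 -1.739 -0.089]
0.15 [-0.008  0.002  0.11   0.309 -1.257 -0.093]
0.2 [-0.008  0.002  0.06   0.17  -0.767 -0.096]
0.24 [-0.008  0.002  0.02   0.076 -0.37  -0.099]
0.26 [-0.008  0.001 -0.     0.035 -0.171 -0.101]
```

View pics/s11.png

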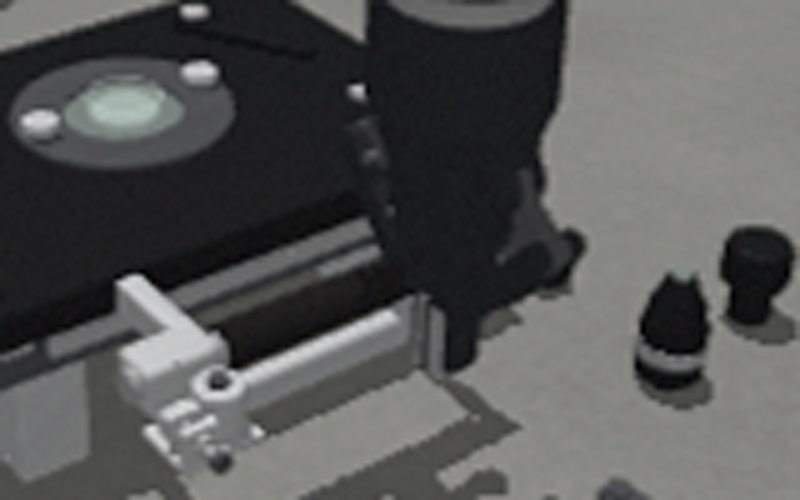

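View pics/t11.png

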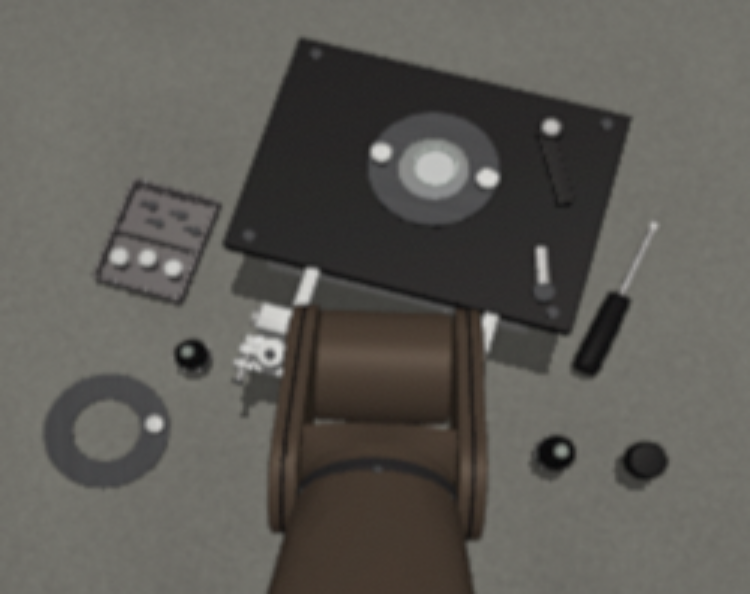

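Same stop position as the first time (12 N, within 0.2 mm), and the bystanders are unmoved. There's some needless downward rub on the lever (about 10 N), so I'll ease that off without changing the push.

servo_tool:
  increments: "0 0 0 0 0 -0.05 0; 0 0 0 0 0 -0.1 0; 0 0 0 0 0 -0.1 0; 0 0 0 0 0 -0.1 0"

```text
time: 9.77
eef_pos: [0.4775, 0.0437, 0.0892]
tcp_rot: [0.823, 0.568, -0.003, -0.003]
contact_force: [-8.9, 4.5, 4.0]
opening: -0.001
```

```bash
python3 chk.py s12
```

```text
9.7667 [0.47747626 0.04373229 0.08915497] Ftool [ 1.02 -9.96 -3.92] M [1.44 0.02 0.04] op -0.0008850206114708289
0.0 [-7.000e-03  2.000e-03  2.590e-01  8.700e-01 -2.662e+00 -6.500e-02]
0.1 [-0.008  0.002  0.159  0.472 -1.725 -0.072]
0.15 [-0.008  0.002  0.109  0.308 -1.242 -0.075]
0.2 [-0.008  0.001  0.059  0.169 -0.753 -0.079]
0.24 [-0.008  0.001  0.019  0.075 -0.356 -0.082]
0.26 [-0.008  0.001 -0.001  0.034 -0.156 -0.083]
```

servo_tool:
  increments: "0 0 0 0 0.03 0 0; 0 0 0 0 0.06 -0.02 0; 0 0 0 0 0.06 -0.02 0; 0 0 0 0 0.06 -0.02 0; 0 0 0 0 0.06 -0.02 0; 0 0 0 0 0.06 -0.02 0"

```text
time: 10.32
eef_pos: [0.4775, 0.0437, 0.0891]
tcp_rot: [0.823, 0.568, -0.003, -0.003]
contact_force: [-10.1, 4.4, 4.1]
opening: -0.003
```

```bash
python3 chk.py s13
```

```text
10.3167 [0.47752556 0.04366495 0.08913758] Ftool [  0.52 -11.04  -3.96] M [1.62 0.02 0.01] op -0.0025308554236279806
0.0 [-0.009  0.003  0.259  0.875 -2.669 -0.063]
0.1 [-0.009  0.002  0.159  0.476 -1.732 -0.071]
0.15 [-0.009  0.002  0.109  0.313 -1.25  -0.075]
0.2 [-0.009  0.002  0.059  0.173 -0.76  -0.08 ]
0.24 [-0.009  0.001  0.019  0.08  -0.363 -0.083]
0.26 [-0.009  0.001 -0.001  0.039 -0.163 -0.085]
```

View pics/s13.png

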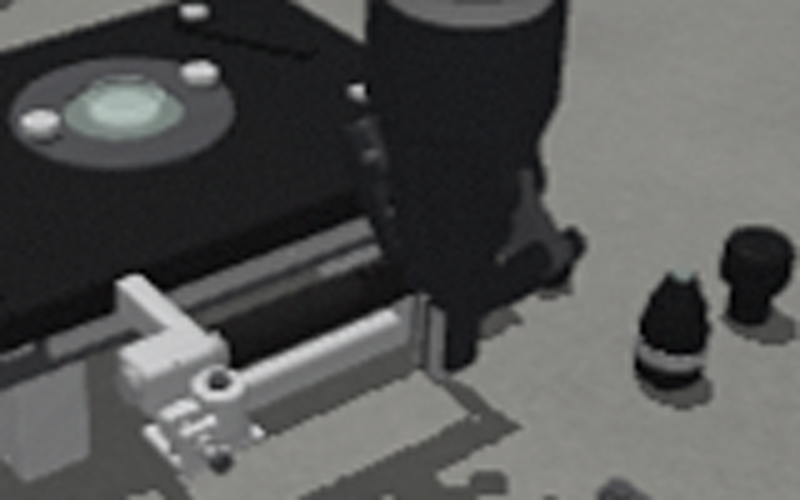

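The lever is parallel to the bar, with its visible end at about (405,320), held on the stop with 11 N. Handing in.

```bash
python3 -c "
from plant import ctrl
print(ctrl.sign_off())"
```

```text
the job is handed in; nothing more can be done
None
```

I worked the clutch lever through a full stroke with the backs of the shut fingers: onto its stop, then all the way back out. I then pressed it onto the stop again and handed the job in at 10.3 s with it still held there.

- **First press:** the lever came up rigid on its stop. A further 1 mm of command moved it only about 0.2 mm, and the push rose to about 10 N.
- **Release:** I backed the fingers about 9 mm clear. The contact force was zero, and the side view showed the lever back on its starting line.
- **Second press:** it stopped at the same place, within about 0.3 mm. The last reading was 11 N square into the lever, and the side view showed it parallel to the bar.
- **Other things:** in the last top and side views, the travel lock and the loose items in view were where they started. The arm hid the feeler gauge from the top camera at the end. The fingers stayed shut on the outer side of the lever, and nothing was gripped.

**Checks that disagreed or failed:**
- The stop came about 1.6 mm further in than my camera fit predicted, roughly the calibration error.
- The second press also rubbed downwards on the lever with about 10 N. I eased that to about 4 N, and it was still there at hand-in.
- The arm blocked the top camera at the end, so I could not see the 14 mm gap from above. That the lever is on its stop rests on the force rise, the repeated position and the side view.

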